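# Jack up the microscope lamp supply and hold it

### The arm

A 7-joint arm with a two-finger parallel gripper is mounted at the origin on the work surface. World frame = base frame: x ahead of the robot, y to its left, z up, the work surface at z = 0. Lengths are in mm, angles in rad, forces in N, time in s.
With the tool pointing down it reaches from about 400 to 875 mm from the base axis. Payload 4.4 kg.
Tool frame: the origin (TCP) lies midway between the tips of the shut fingers; the grasp point (between the pads) lies grasp_offset behind it (grasp_offset is the distance from the TCP to the grasp point, in mm); z points along the fingers, y is the line along which they close (so a half turn about z gives the same grasp; the last joint's range is limited). The gripper opens to 85 mm and grips with 20 to 120 N. Pads are 22 mm wide; open, the fingers measure 114 mm over their backs; the gripper's body (76 mm by 85 mm) begins 54 mm behind the grasp point. The pads swing forward as they close: fully open they stand 13 mm farther back than shut.
Start: joints at [1.196, 0.628, 0.038, 1.517, -0.027, 0.996, -0.02], TCP at [197.573, -619.26, 231.313] pointing down, gripper open.
Joint ranges: [-3.06, 3.06], [-0.37, 2.12], [-1.25, 1.32], [0.18, 2.47], [-1.1, 4.24], [0.23, 1.98], [-2.94, 2.94]. Speed limits (rad/s): [2.57, 2.57, 3.14, 3.14, 3.14, 3.14, 3.14].

### API

Orientations are given as [roll, pitch, yaw] about the fixed x, y, z axes, in that order (R = Rz(yaw) Ry(pitch) Rx(roll)).
In Python, from cell import * gives the robot as it stands. The module is installed in compiled form; this text tells all that it offers.
- The arm moves only by the shell command python3 -m jog 'ROWS'. ROWS is a JSON object of lists of equal length, an entry for each row: "angular": the turn, a rotation vector about the tool's x, y, z in degrees, a list of three; "travel": the shift along the tool's x, y, z in cm, a list of three; "fingers": the closure, from 0 (fully open) to 1 (shut). In form: {"angular": [[rx, ry, rz], ...], "travel": [[tx, ty, tz], ...], "fingers": [fingers, ...]}. A call has 1 to 5 rows; each row is the pose to reach, as a shift and turn from the pose commanded when the call began, along the tool's axes at that moment; what a row does not reach only later rows make up. A row lasts 1/8 s, in which the tool goes at most 62.5 mm and 10.7 degrees, less where a joint would pass 70% of its speed; a pose out of reach is approached as far as the arm can. A call with a gripper value outside its range is refused whole. The fingers move at their own pace and stop on an object; the grip force is fixed at half the most. Time passes only in rows, so rows that repeat a pose let the fingers close. It gives the time, the measured TCP pose, the force and the opening at its end, in the units of the state.
- read_state(): the state, without advancing time (a new reading comes with each control period).
- get_image(name): name is "scene" or "side" or "wrist"; returns the picture (420x560x3 uint8, red, green, blue); there is no depth.
- camera_model(name): a dict with "mtx" (3x3 intrinsics, pixels), "T" (4x4, takes a point from camera to world coordinates). Camera axes: x right, y down, z forward; pixel columns grow to the right and rows downward; lengths in mm; the calibration is good to about 2 mm. A picture is of the moment at which its call begins: read the wrist's pose just before it. camera_model takes no time and is no camera call; for the wrist camera it gives the pose at the moment of the call.
- finish_job(): hands the job in, once; it reports no verdict.
The state is a dict: "clock": time; "qpos": joint angles; "qd": joint speeds; "tau": joint torques, N m; "eef_pos": TCP position; "tool_rot": TCP orientation; "force": force on the tool from outside, world axes, zero at the start; "torque": the same for the moment, N m; "width": finger opening in mm.
Only numpy, scipy, OpenCV 4.12 (cv2) and the standard library are available. Lean on these libraries where they do the work, as an engineer would, in place of code of your own. Each camera call takes 0.05 s, during which the arm holds its last target. There are 200 camera calls.

### The job

A colleague wants to change the near feet of the white lamp-supply case. Stand the little lever jack flat on the bench with its saddle centred under the case's lift pad (the spot marked by the tall bolt head on the side rail), press the pump handle all the way down once as a trial lift, let it come all the way back up, then press it all the way down again and finish still holding it down, so that the jack alone holds that side of the case off the bench. Keep the arm off the case, do not tip the jack over, and leave the mouse, the eyepiece and the slide box where they are.

Things in the scene. Friction and masses are not known exactly. Their poses are not given: they have to be found in the camera images.
- jack: The loose lever jack, about 0.8 kg. Flat steel base 225 x 72 x 10 mm, from x = -140 to +85 mm. Origin on the base's underside, below the middle of the pump block; z up, x towards the saddle end, y across. Column of radius 20 mm with the saddle at x = +60 mm. The handle runs from its pivot (x = -5 mm, 60 mm above the bench) towards -x along the centre line.
- jack_grip (a point): Middle of the jack's grey pump block, 30 mm above the jack's underside, at its x = y = 0. The block is 50 mm (jack x) by 46 mm (jack y) and reaches from 10 mm (base top) to 50 mm height; its two y faces are free to grip from above. Ears for the handle pivot stand on it up to 71 mm, within its width.
- jack_saddle: The jack's saddle, a flat steel disc 36 mm across, 8 mm thick. Origin at the centre of its top face, z up; at x = +60 mm, y = 0 of the jack. Its top is 60 mm above the bench with the handle up and rises 44 mm per rad of the handle, to 80 mm fully down.
- jack_handle (a joint): Angle of the pump handle, rad: 0 = up (it slopes up, away from the saddle, 0.45 rad above level; starts here), 0.45 = fully down, level, against its stop. A spring brings it and the saddle back to 0 when released. Fully down under the case's load takes about 7 to 10 N at the handle pad.
- handle_pad (a point): Centre of the top face of the rubber pad on the handle's free end, 54 x 30 x 12 mm, 125 mm from the pivot. Handle up: 120 mm above the bench at x = -115 mm of the jack; fully down: 66 mm above the bench at x = -130 mm. To be pressed from above.
- lift_pad: Lift pad of the case: steel disc 28 mm across under the side rail, its flat underside 70 mm above the bench when the case is down. Origin at the centre of the underside, z up. Straight above it on the rail stands the mark, a steel bolt head 20 mm across, its top 98 mm above the bench, the only tall one. Its place along the rail differs each time but does not shift in use.
- case: White lamp-supply case, 260 x 240 x 92 mm, 2.6 kg, top 112 mm above the bench, knobs on its -x side. When jacked it tips about a rubber bar under its +y edge. Origin on that pivot line, 12 mm above the bench; x along it, z up. Shell from y = -230 to +10 mm, x = -130 to +130. The jack goes in from the -y side, its x axis along the case's y axis.
- rail (a point): Middle of the top of the aluminium side rail, 270 mm long (case x), on the case's -y side. The rail stands out 62 mm from the shell, to y = -292 mm of the case, 78 to 86 mm above the bench, open beneath; the lift pad lies under it at y = -265 mm.
- mouse: Bystander: black computer mouse, 105 x 60 x 33 mm. Origin at the centre of its underside.
- eyepiece: Bystander: black microscope eyepiece standing upright, 44 mm across, 62 mm high. Origin at the centre of its underside.
- slide_box: Bystander: closed grey slide box, 90 x 170 x 34 mm. Origin at the centre of its underside.
Mind the look-alikes: they are no part of the job. Leave any blue or red look-alike of the jack alone.

How it is judged:
By the outcome, as a careful person would: the job done as asked, in the order asked, and still so for the second after the job is handed in, while the arm keeps its last pose, push and grip.
It also fails if it takes over 58 s, if anything falls off the work surface, if the arm or the gripper's body presses on something with over 40 N, if the wrist force passes 120 N, or if a joint passes its speed limit or range.

## Working session

There is one attempt and no reset: what is moved stays moved. The work goes in short steps, Python scripts to look and compute and a shell command to move; the robot and the scene stay as the last step left them, time stands still between calls to the robot, and variables do not carry over. Pictures are saved under pics/ and viewed, on a budget of 10 in all, crops included, one or two more only if the job needs it, and the job is handed in when it is done.

```bash
mkdir -p pics; ls; python3 - <<'E'
from cell import *
import cv2,numpy as np
s=read_state();print(s)
a=get_image("scene");b=get_image("side")
for n,i in(("scene",a),("side",b)):
    cv2.imwrite(f"pics/{n}0.png",cv2.cvtColor(i,cv2.COLOR_RGB2BGR));m=camera_model(n);print(n,m["mtx"].tolist(),np.round(m["T"],3).tolist())
E
```

```text
pics
{'clock': 0.0, 'qpos': array([ 1.19620987,  0.62935838,  0.03843105,  1.51842496, -0.02699653,
        0.99631037, -0.01999683]), 'qd': array([ 1.77386229e-03,  1.76095618e-03, -2.90938833e-03,  5.74890078e-04,
        1.11113318e-03,  1.11498060e-05, -1.38456623e-03]), 'tau': array([ 1.12494363e-03, -5.63416529e+01,  1.22611731e+00, -1.93449658e+01,
        1.08547646e-02,  1.05100160e-02, -1.40618798e-05]), 'eef_pos': array([ 197.36641337, -618.61566635,  230.3627562 ]), 'tool_rot': array([-3.13960948e+00,  2.46749389e-05,  3.08799071e-01]), 'force': array([-0.25665437, -0.39992191, -0.6424753 ]), 'torque': array([-0.04247783, -0.0149508 , -0.00961787]), 'width': 85.65628566199446}
scene [[406.8400040612196, 0.0, 280.1829605750142], [0.0, 406.8400040612196, 205.91049960431835], [0.0, 0.0, 1.0]] [[-0.505, 0.579, -0.64, 1369.136], [0.863, 0.343, -0.371, 450.809], [0.005, -0.74, -0.673, 1052.622], [0.0, 0.0, 0.0, 1.0]]
side [[418.2444576136801, 0.0, 281.91672200871153], [0.0, 418.2444576136801, 213.0555945518661], [0.0, 0.0, 1.0]] [[-0.955, -0.213, 0.206, 127.689], [-0.296, 0.684, -0.667, 993.239], [0.001, -0.698, -0.716, 1240.978], [0.0, 0.0, 0.0, 1.0]]
```

View pics/scene0.png

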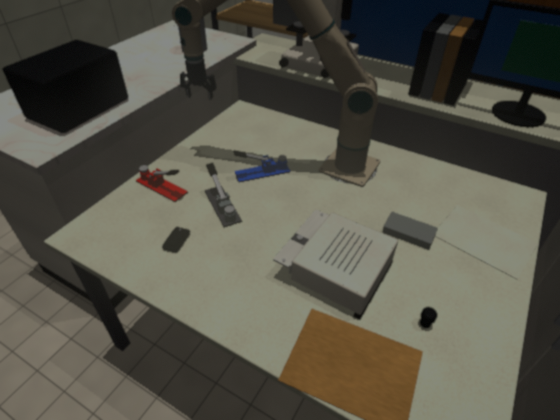

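View pics/side0.png

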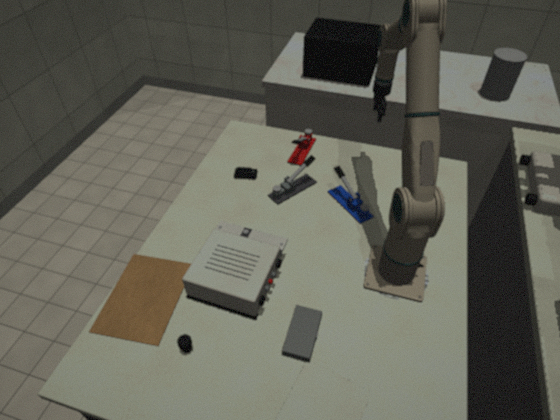

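The scene shows the grey jack near (222,200), blue at (262,168), red at (160,183), mouse at (176,240), and the case with its rail at (303,240). In side, the jack is at (292,188), handle towards (310,160), and the rail mark is near (246,232). I'll enlarge both regions for exact pixels.

```bash
python3 - <<'E'
import cv2,numpy as np
a=cv2.imread("pics/scene0.png");b=cv2.imread("pics/side0.png")
def crop(i,x,y,w=100,h=75,k=4):
    c=cv2.resize(i[y:y+h,x:x+w],None,fx=k,fy=k,interpolation=cv2.INTER_CUBIC)
    c=cv2.convertScaleAbs(c,alpha=1.5)
    for j in range(0,w,10): cv2.putText(c,str(x+j),(j*k,8),0,.28,(0,255,255)); cv2.line(c,(j*k,8),(j*k,14),(0,255,255))
    for j in range(10,h,10): cv2.putText(c,str(y+j),(6,j*k+3),0,.28,(0,255,255)); cv2.line(c,(0,j*k),(5,j*k),(0,255,255))
    return c
cv2.imwrite("pics/crops.png",np.vstack([np.hstack([crop(a,180,155),crop(a,265,195)]),np.hstack([crop(b,240,140),crop(b,200,210)])]))
E
```

```text
(no output)
```

View pics/crops.png

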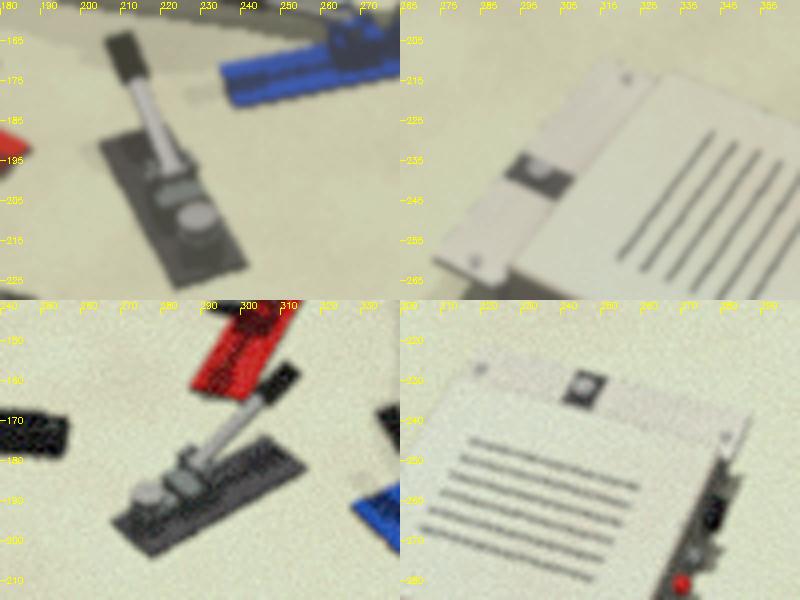

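The crops show the saddle top at scene (229.3,208.8) and side (277,188), the pad at scene (211.8,169.5) and side (310.8,160), and the mark at scene (300,235.8) and side (246.3,230.5). Base corners and the low rail bolts are also readable.

```bash
cat > h.py <<'E'
from cell import *
import numpy as np,cv2
def ray(n,px,m=None):
    m=m or camera_model(n);T=m["T"]
    d=np.linalg.inv(m["mtx"])@np.array([px[0],px[1],1.]);return T[:3,3],T[:3,:3]@d
def onz(n,px,z,m=None):
    o,d=ray(n,px,m);return o+d*(z-o[2])/d[2]
def proj(m,p):
    T=m["T"];c=T[:3,:3].T@(np.array(p)-T[:3,3]);u=m["mtx"]@c;return u[:2]/u[2]
E
python3 - <<'E'
from h import *
P=dict(saddle=((229.25,208.75),(277,188),60),pad=((211.75,169.5),(310.75,160),120),mark=((300,235.75),(246.25,230.5),98),
 boltA=((322,214.5),(281.5,244.25),88),boltB=((283.75,260.5),(220,227.5),88))
for k,(a,b,z) in P.items(): print(k,onz("scene",a,z).round(1),onz("side",b,z).round(1))
for n,c in(("scene",[(204.5,191.2),(242,221.7),(224.5,227)]),("side",[(268,195.5),(278,204.2),(316.5,182),(306,174)])):
    for p in c: print(n,onz(n,p,10).round(1))
print("mouse",onz("scene",(176,240),15).round(0),onz("side",(245,173),15).round(0))
E
```

```text
saddle [ 531.5 -245.5   60. ] [ 530.2 -240.4   60. ]
pad [ 437.7 -387.8  120. ] [ 426.  -389.5  120. ]
mark [552.   52.5  98. ] [554.7  53.   98. ]
boltA [416.1  65.9  88. ] [414.3  69.3  88. ]
boltB [661.  55.  88.] [657.   59.7  88. ]
scene [ 455.7 -424.7   10. ]
scene [ 522.5 -199.8   10. ]
scene [ 577.1 -238.6   10. ]
side [ 569.6 -235.7   10. ]
side [ 512.6 -197.8   10. ]
side [ 392.1 -382.2   10. ]
side [ 450.6 -421.    10. ]
mouse [ 718. -342.   15.] [ 714. -340.   15.]
```

```bash
cat >> h.py <<'E'
from scipy.spatial.transform import Rotation as R
def go(x,y,z,yawdeg):
    s=read_state();A=R.from_euler('xyz',s["tool_rot"]);B=R.from_euler('xyz',[180,0,yawdeg],degrees=True)
    print("angular",(A.inv()*B).as_rotvec(degrees=True).round(1),"travel cm",(A.inv().apply(np.array([x,y,z])-s["eef_pos"])/10).round(2),
     "| at",s["eef_pos"].round(1),np.degrees(s["tool_rot"]).round(2),"F",s["force"].round(1),"w",round(s["width"],1),"t",s["clock"])
E
python3 - <<'E'
import cell;print([n for n in dir(cell) if n[0]!='_'],getattr(cell,'grasp_offset',None))
from h import *
for p in [(330,190),(350,218),(372,215),(345,185)]:print("blue",onz("side",p,10).round(0))
go(498,-293,231,57)
E
python3 -m jog '{"angular":[[0,0,-10],[0,0,-20],[0,0,-30],[0,0,-39.3],[0,0,-39.3]],"travel":[[5,-3,0],[10.5,-6,0],[16,-9,0],[21.5,-12,0],[27,-15,0]],"fingers":[0,0,0,0,0]}'
```

```text
['MotionError', 'camera_model', 'finish_job', 'get_image', 'grasp_offset', 'read_state'] 18.700000000000003
blue [ 323. -349.   10.]
blue [ 209. -209.   10.]
blue [ 126. -252.   10.]
blue [ 268. -400.   10.]
angular [ -0.1  -0.  -39.3] travel cm [ 3.854e+01 -2.189e+01 -2.000e-02] | at [ 197.4 -618.7  230.5] [-179.9    0.    17.7] F [-0.6  1.3  0.1] w 85.7 t 0.1
clock: 0.72
eef_pos: [409.8, -393.1, 231.1]
tool_rot: [-3.141, -0.0, 0.996]
force: [1.5, -0.6, 0.9]
width: 85.0
```

```bash
python3 -m jog '{"angular":[[0,0,0],[0,0,0],[0,0,0],[0,0,0]],"travel":[[4.4,0.7,0],[8.8,1.4,0],[13.2,1.9,0],[13.2,1.9,0]],"fingers":[0,0,0,0]}'; python3 - <<'E'
from h import *
m=camera_model("wrist");i=get_image("wrist")
cv2.imwrite("pics/w1.png",cv2.cvtColor(i,cv2.COLOR_RGB2BGR));print(m["mtx"].round(1).tolist(),m["T"].round(3).tolist())
np.save("w1.npy",m["T"]);go(498,-293,231,57)
for q in [(498,-293,50),(530.7,-242.7,60)]: print(proj(m,q))
E
```

```text
clock: 1.23
eef_pos: [499.5, -289.8, 231.0]
tool_rot: [-3.141, -0.003, 1.002]
force: [-0.2, -0.5, 0.0]
width: 85.6
[[374.0, 0.0, 283.2], [0.0, 374.0, 212.5], [0.0, 0.0, 1.0]] [[0.842, -0.518, -0.149, 536.951], [-0.539, -0.81, -0.231, -230.962], [-0.0, 0.275, -0.961, 373.203], [0.0, 0.0, 0.0, 1.0]]
angular [-0.  -0.   0.2] travel cm [-0.02  0.07 -0.  ] | at [ 497.5 -292.5  231. ] [-1.7996e+02 -3.0000e-02  5.7220e+01] F [-1.1 -1.2 -0.1] w 85.3 t 1.275
[284.06071165 191.62669137]
[284.63134553 122.43230207]
```

View pics/w1.png

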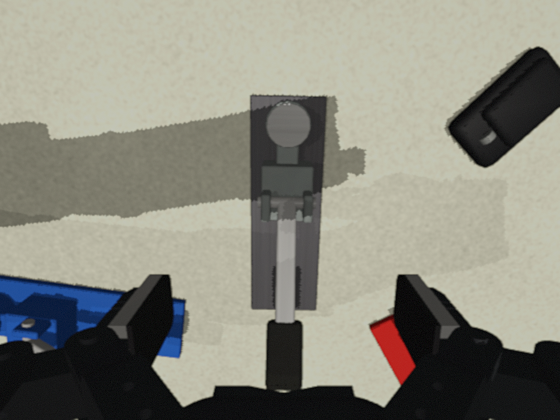

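The wrist view shows the grey jack nearly upright in the image: saddle centre (288.5,124), base front edge (251–327, 96), base rear edge (251–317, 309).

```bash
python3 - <<'E'
from h import *
m=camera_model("wrist");m["T"]=np.load("w1.npy")
s=onz("wrist",(288.5,124),60,m);f=onz("wrist",(288.7,96),10,m);r=onz("wrist",(284,309),10,m)
d=f-r;a=np.arctan2(d[1],d[0]);print(s,f,r,np.linalg.norm(d),np.degrees(a))
u=np.array([np.cos(a),np.sin(a)]);print(s[:2]-60*u,f[:2]-85*u,r[:2]+140*u)
E
```

```text
[ 532.68758965 -245.45092954   60.        ] [ 545.7244706  -226.50697974   10.        ] [ 422.51905734 -411.03549974   10.        ] 221.87913049743224 56.26988256522923
[ 499.37068968 -295.35067079] [ 498.52552898 -297.19827984] [ 500.25849059 -294.60277017]
```

```bash
python3 -m jog '{"angular":[[0,0,1],[0,0,1],[0,0,1],[0,0,1],[0,0,1]],"travel":[[-0.9,0.3,4],[-0.9,0.3,9],[-0.9,0.3,14],[-0.9,0.3,18],[-0.9,0.3,18]],"fingers":[0,0,0,0,0]}'; python3 -c "
from h import *
go(495.5,-301.5,20,56.3)"
```

```text
clock: 1.9
eef_pos: [490.7, -303.7, 48.5]
tool_rot: [-3.134, 0.002, 0.975]
force: [-0.3, 0.2, 0.9]
width: 85.5
angular [-0.4  0.1 -0.4] travel cm [0.46 0.29 2.84] | at [ 490.7 -303.7   48.5] [-1.7959e+02  1.0000e-01  5.5880e+01] F [-0.3  0.2  0.9] w 85.5 t 1.9
```

```bash
python3 -m jog '{"angular":[[0,0,0],[0,0,0],[0,0,0]],"travel":[[0.4,0.2,1.4],[0.4,0.2,2.8],[0.4,0.2,2.8]],"fingers":[0,0,0]}'; python3 -m jog '{"angular":[[0,0,0],[0,0,0],[0,0,0],[0,0,0],[0,0,0]],"travel":[[0,0,0],[0,0,0],[0,0,0],[0,0,0],[0,0,0]],"fingers":[0.5,1,1,1,1]}';  python3 - <<'E'
from h import *
m=camera_model("wrist");i=get_image("wrist");np.save("w2.npy",m["T"])
cv2.imwrite("pics/w2.png",cv2.cvtColor(i,cv2.COLOR_RGB2BGR))
go(495.5,-301.5,20,56.3)
E
```

```text
clock: 2.28
eef_pos: [497.8, -301.2, 23.0]
tool_rot: [-3.141, 0.0, 0.977]
force: [-1.0, 0.3, -0.4]
width: 85.2
clock: 2.9
eef_pos: [497.5, -301.0, 24.0]
tool_rot: [-3.14, 0.0, 0.977]
force: [-2.1, 0.6, 5.1]
width: 45.0
angular [-0.1  0.  -0.3] travel cm [-0.15 -0.14  0.4 ] | at [ 497.5 -301.    24. ] [-1.7993e+02  1.0000e-02  5.5980e+01] F [-1.8  1.6  5.3] w 44.9 t 2.95
```

```bash
python3 -m jog '{"angular":[[0,0,0],[0,0,-2],[0,0,-8],[0,0,-14],[0,0,-20]],"travel":[[0,0,-1.5],[1,-0.3,-3],[4,-1.4,-3],[8,-2.7,-3],[12,-4,-3]],"fingers":[1,1,1,1,1]}'; python3 -m jog '{"angular":[[0,0,-5],[0,0,-10],[0,0,-11.6],[0,0,-11.6]],"travel":[[3,0,0],[5.8,0,0],[5.8,0,0],[5.8,0,0]],"fingers":[1,1,1,1]}';  python3 - <<'E'
from h import *
m=camera_model("wrist");i=get_image("wrist");np.save("w2.npy",m["T"])
cv2.imwrite("pics/w2.png",cv2.cvtColor(i,cv2.COLOR_RGB2BGR))
go(546,-123,54,87.6)
E
```

```text
clock: 3.58
eef_pos: [532.8, -177.6, 54.2]
tool_rot: [3.141, -0.001, 1.331]
force: [0.7, 0.6, -8.0]
width: 45.0
clock: 4.08
eef_pos: [546.0, -123.5, 53.7]
tool_rot: [-3.142, 0.001, 1.529]
force: [0.6, -2.0, -7.2]
width: 45.3
angular [-0.   0.1 -0.1] travel cm [ 0.13  0.02 -0.04] | at [ 545.8 -124.3   53.6] [-1.7998e+02  6.0000e-02  8.7510e+01] F [-0.3 -0.4 -7.6] w 45.3 t 4.125
```

View pics/w2.png

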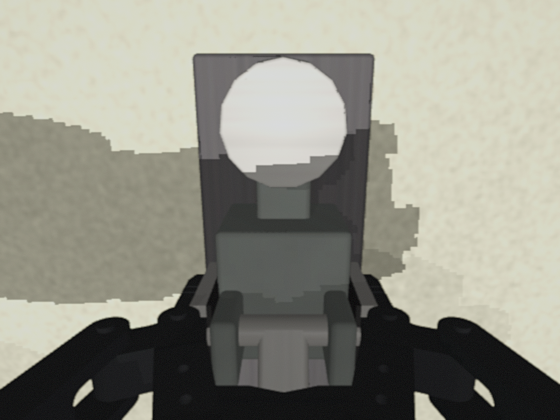

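The jack hangs straight in the gripper, saddle at (284,122). I'll raise it for one close look at the mark and the rail bolts before going in.

```bash
python3 -m jog '{"angular":[[0,0,0],[0,0,0],[0,0,0],[0,0,0],[0,0,0]],"travel":[[0,0,-5],[2,0.2,-10],[5.9,0.2,-15],[5.9,0.2,-16.6],[5.9,0.2,-16.6]],"fingers":[1,1,1,1,1]}';  python3 - <<'E'
from h import *
m=camera_model("wrist");i=get_image("wrist");np.save("w3.npy",m["T"])
cv2.imwrite("pics/w3.png",cv2.cvtColor(i,cv2.COLOR_RGB2BGR))
go(550,-65,220,87.6);print(proj(m,(553.5,52.7,98)))
m["T"]=np.load("w2.npy");print(onz("wrist",(284,122),89.6,m),onz("wrist",(193,54),39.6,m),onz("wrist",(374,54),39.6,m))
E
```

```text
clock: 4.75
eef_pos: [551.0, -65.5, 220.7]
tool_rot: [3.139, 0.001, 1.527]
force: [0.5, -0.4, -8.7]
width: 44.9
angular [-0.   0.1 -0.1] travel cm [ 0.11  0.01 -0.08] | at [549.9 -66.1 219.2] [-1.7998e+02  8.0000e-02  8.7450e+01] F [-0.4  0.1 -8.7] w 44.9 t 4.8
[278.93767794  26.63149773]
[548.64049333 -57.90501157  89.6       ] [514.5584147  -33.06770978  39.6       ] [584.52817612 -36.06144278  39.6       ]
```

View pics/w3.png

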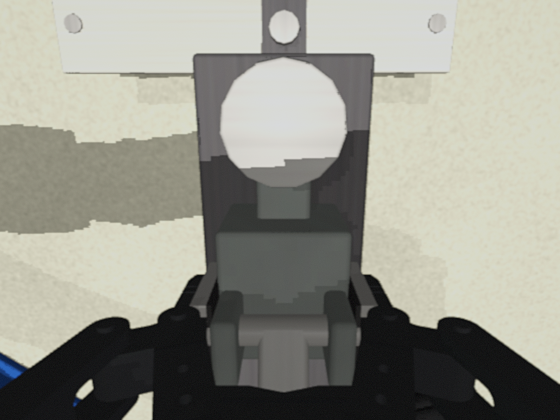

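```bash
python3 - <<'E'
from h import *
m=camera_model("wrist");m["T"]=np.load("w3.npy")
M=onz("wrist",(284.5,27),98,m);a=onz("wrist",(73,23.5),88,m);b=onz("wrist",(437,23),88,m);c=onz("wrist",(64,72),86,m);e=onz("wrist",(448,73),86,m)
ang=lambda p,q:np.degrees(np.arctan2(*(q-p)[[1,0]]))
print(M,a,b,ang(a,b),c,e,ang(c,e),e-c)
# relative method: saddle in same picture
S=onz("wrist",(284,122),219.2-24+60,m);print(S,read_state()["eef_pos"])
E
```

```text
[557.06828991  52.32663548  98.        ] [416.63317289  62.43321385  88.        ] [658.97690385  52.065224    88.        ] -2.4497437073759434 [403.27870098  32.83338977  86.        ] [669.61845079  20.3639035   86.        ] -2.6805147046446915 [266.33974982 -12.46948627   0.        ]
[5.5364284e+02 4.8758569e-02 2.5520000e+02] [549.86793466 -66.07478953 219.21450917]
```

```bash
python3 -m jog '{"angular":[[0,0,0],[0,0,0],[0,0,0],[0,0,0],[0,0,0]],"travel":[[-5,0,3],[-6,0,8],[-6,0,13],[-6,0,18.3],[-6,0,19.1]],"fingers":[1,1,1,1,1]}'; python3 -m jog '{"angular":[[0,0,0]],"travel":[[0,0,0]],"fingers":[1]}';python3 -c "
from h import *
go(553,-13.8,27.5,87.5)"
```

```text
clock: 5.42
eef_pos: [542.7, -125.1, 24.3]
tool_rot: [-3.129, 0.0, 1.527]
force: [-11.8, 1.7, 16.7]
width: 45.0
clock: 5.55
eef_pos: [547.0, -125.1, 27.8]
tool_rot: [-3.139, 0.0, 1.528]
force: [0.6, 0.2, -6.7]
width: 45.1
angular [-0.1  0.   0. ] travel cm [11.14  0.12  0.03] | at [ 547.  -125.1   27.8] [-1.7986e+02  2.0000e-02  8.7520e+01] F [ 0.6  0.2 -6.7] w 45.1 t 5.55
```

```bash
python3 -m jog '{"angular":[[0,0,0],[0,0,0],[0,0,0],[0,0,0],[0,0,0]],"travel":[[2,0.1,0],[4,0.1,0],[6,0.1,0],[7,0.1,0],[7,0.1,0]],"fingers":[1,1,1,1,1]}'; python3 - <<'E'
from h import *
m=camera_model("wrist");i=get_image("wrist");np.save("w4.npy",m["T"])
cv2.imwrite("pics/w4.png",cv2.cvtColor(i,cv2.COLOR_RGB2BGR))
go(553,-13.8,27.5,87.5)
E
```

```text
clock: 6.18
eef_pos: [552.9, -54.0, 29.3]
tool_rot: [3.14, -0.0, 1.53]
force: [-0.3, -0.0, -7.2]
width: 45.2
angular [0.1 0.  0.1] travel cm [ 4.13 -0.13  0.15] | at [552.6 -55.2  29. ] [1.7993e+02 4.0000e-02 8.7580e+01] F [ 0.2  0.3 -7.9] w 44.9 t 6.225
```

View pics/w4.png

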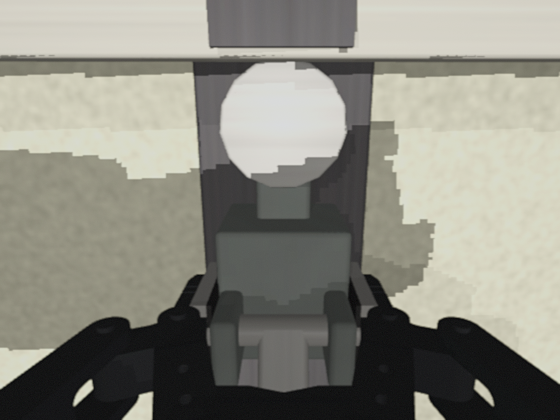

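```bash
python3 - <<'E'
from h import *
m=camera_model("wrist");m["T"]=np.load("w4.npy")
p=onz("wrist",(282,57),86,m);q=onz("wrist",(282,47),86,m);s=onz("wrist",(284,124),65,m);print(p,q,s)
m["T"]=np.load("w3.npy");print(onz("wrist",(284.5,54),86,m)); go(553,-13.8,27.5,87.5)
E
```

```text
[555.53042117  25.90930329  86.        ] [555.61409306  27.86228868  86.        ] [555.42831597  11.04211735  65.        ]
[556.50474898  37.63719856  86.        ]
angular [0.1 0.  0.1] travel cm [ 4.13 -0.13  0.15] | at [552.6 -55.2  29. ] [1.7993e+02 4.0000e-02 8.7580e+01] F [ 0.2  0.3 -7.9] w 44.9 t 6.225
```

```bash
python3 -m jog '{"angular":[[0,0,0],[0,0,0],[0,0,0],[0,0,0],[0,0,0]],"travel":[[1.5,-0.05,0.1],[3,-0.05,0.1],[4.2,-0.05,0.1],[4.2,-0.05,0.1],[4.2,-0.05,0.1]],"fingers":[1,1,1,1,1]}'; python3 -m jog '{"angular":[[0,0,0],[0,0,0],[0,0,0],[0,0,0]],"travel":[[0,0,0.1],[0,0,0.2],[0,0,0.3],[0,0,0.35]],"fingers":[1,1,1,1]}'; python3 -c "
from h import *
go(554.2,-13.5,24,87.5)"
```

```text
clock: 6.85
eef_pos: [553.2, -13.0, 27.3]
tool_rot: [-3.141, 0.001, 1.529]
force: [0.9, -0.5, -7.9]
width: 44.9
clock: 7.35
eef_pos: [553.3, -12.7, 24.1]
tool_rot: [-3.142, 0.0, 1.528]
force: [-0.2, -0.4, -1.5]
width: 44.9
angular [-0.   0.   0.1] travel cm [-0.07  0.09  0.01] | at [553.3 -12.7  24.1] [-1.800e+02  2.000e-02  8.757e+01] F [-0.2 -0.4 -1.5] w 44.9 t 7.35
```

```bash
python3 -m jog '{"angular":[[0,0,0],[0,0,0],[0,0,0]],"travel":[[-0.06,0.05,0],[-0.06,0.05,0.05],[-0.06,0.05,0.05]],"fingers":[1,1,1]}';python3 -m jog '{"angular":[[0,0,0],[0,0,0],[0,0,0],[0,0,0],[0,0,0]],"travel":[[0,0,0],[0,0,0],[0,0,0],[0,0,0],[0,0,0]],"fingers":[0.3,0,0,0,0]}'; python3 -c "
from h import *
go(554.2,-13.5,24,87.5)"
```

```text
clock: 7.72
eef_pos: [553.3, -12.8, 24.0]
tool_rot: [-3.141, -0.0, 1.529]
force: [-4.1, 1.0, 5.7]
width: 45.3
clock: 8.35
eef_pos: [553.9, -13.1, 23.3]
tool_rot: [3.141, -0.0, 1.529]
force: [-0.0, 0.5, 0.7]
width: 85.3
angular [ 0.  -0.   0.1] travel cm [-0.04  0.03 -0.07] | at [553.9 -13.1  23.3] [179.99  -0.    87.59] F [-0.   0.5  0.7] w 85.3 t 8.35
```

```bash
python3 -m jog '{"angular":[[0,0,0],[0,0,0],[0,0,0],[0,0,0],[0,0,0]],"travel":[[0,0,-3],[0,0,-8],[0,0,-13],[-2,0,-18],[-5.5,0,-20]],"fingers":[0,0,0,0,0]}';python3 -m jog '{"angular":[[0,0,0],[0,0,0]],"travel":[[-0.5,0,0],[-0.5,0,0]],"fingers":[0.5,1]}'; python3 - <<'E'
from h import *
m=camera_model("wrist");i=get_image("wrist");np.save("w5.npy",m["T"])
cv2.imwrite("pics/w5.png",cv2.cvtColor(i,cv2.COLOR_RGB2BGR))
go(554.2,-75,225,87.5)
E
```

```text
clock: 8.98
eef_pos: [553.2, -67.0, 226.7]
tool_rot: [3.136, -0.001, 1.532]
force: [0.7, -0.1, -0.6]
width: 85.0
clock: 9.22
eef_pos: [550.7, -72.9, 222.7]
tool_rot: [-3.14, -0.0, 1.528]
force: [-1.2, 1.4, -0.4]
width: 51.7
angular [-0.1 -0.1  0.1] travel cm [-0.29  0.37 -0.26] | at [550.6 -72.  222.4] [-1.799e+02 -5.000e-02  8.764e+01] F [ 0.   0.8 -0. ] w 43.8 t 9.275
```

View pics/w5.png

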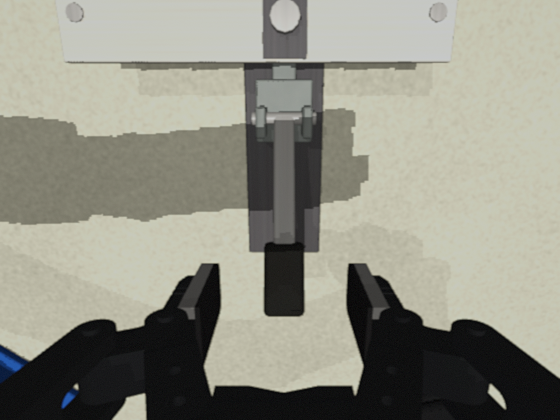

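```bash
python3 - <<'E'
from h import *
m=camera_model("wrist");m["T"]=np.load("w5.npy")
M=onz("wrist",(285,15),98,m);E=onz("wrist",(285,62.5),86,m);r=onz("wrist",(284.5,251.5),10,m);f=onz("wrist",(284.5,66),10,m);b=onz("wrist",(284,80),50,m)
print("mark",M,"edge",E,"rear",r,"front",f,"blockfront",b)
u=np.array([np.cos(np.radians(87.5)),np.sin(np.radians(87.5))])
for n,p,k in(("rear",r,200),("block",b,35)): print(n,p[:2]+k*u)
print("mark by edge",E[:2]+27*u,"pad",onz("wrist",(284.5,279),120,m))
go(*( (np.r_[(556-.044*182),53-182,135])),87.5)
E
```

```text
mark [556.85856134  52.56375223  98.        ] edge [555.74400648  25.25494415  86.        ] rear [ 548.23198821 -146.37801445   10.        ] front [555.78780072  30.0103959   10.        ] blockfront [554.68865689  15.94381717  50.        ]
rear [556.95586569  53.43162986]
block [556.21533544  50.91050492]
mark by edge [556.92172994  52.22924614] pad [ 548.9615961  -122.99385701  120.        ]
angular [-0.1 -0.1  0.1] travel cm [-5.72 -0.01  8.73] | at [550.6 -72.  222.4] [-1.799e+02 -5.000e-02  8.764e+01] F [ 0.   0.8 -0. ] w 43.8 t 9.275
```

The jack stands centred under the mark: rear edge gives a saddle position (557.0,53.4) against the mark at (556.9,52.4). Now the handle.

```bash
python3 -m jog '{"angular":[[0,0,0],[0,0,0],[0,0,0],[0,0,0]],"travel":[[-5,0,2],[-5.6,0,6],[-5.6,0,8.2],[-5.6,0,8.2]],"fingers":[1,1,1,1]}';python3 -c "
from h import *
go(548.7,-129,135,87.5)"
```

```text
clock: 9.78
eef_pos: [547.2, -127.1, 138.8]
tool_rot: [-3.136, -0.002, 1.531]
force: [0.0, -0.5, 0.5]
width: 0.2
angular [-0.3 -0.1  0.2] travel cm [-0.18  0.16  0.38] | at [ 547.2 -127.1  138.8] [-1.7968e+02 -1.0000e-01  8.7710e+01] F [ 0.  -0.5  0.5] w 0.2 t 9.775
```

Press down the first time in steps, following the pad's arc.

```bash
python3 -m jog '{"angular":[[0,0,0],[0,0,0],[0,0,0],[0,0,0],[0,0,0]],"travel":[[-0.2,0.1,1],[-0.2,0.1,1.9],[-0.3,0.1,2.8],[-0.5,0.1,3.8],[-0.6,0.1,4.8]],"fingers":[1,1,1,1,1]}';python3 -m jog '{"angular":[[0,0,0],[0,0,0],[0,0,0],[0,0,0]],"travel":[[-0.1,0,0.8],[-0.2,0,1.6],[-0.2,0,2.1],[-0.2,0,2.1]],"fingers":[1,1,1,1]}';python3 -c "
from h import *
go(548.7,-135,66,87.5)"
```

```text
clock: 10.4
eef_pos: [550.0, -135.9, 93.1]
tool_rot: [3.141, 0.001, 1.528]
force: [-0.7, -4.0, 7.2]
width: 0.3
clock: 10.9
eef_pos: [549.8, -139.4, 72.4]
tool_rot: [3.141, 0.003, 1.527]
force: [-0.3, -4.9, 7.1]
width: 0.0
angular [0.1 0.1 0. ] travel cm [ 0.44 -0.13  0.64] | at [ 549.8 -139.4   72.4] [1.7995e+02 1.5000e-01 8.7500e+01] F [-0.3 -4.9  7.1] w 0.0 t 10.9
```

```bash
python3 -m jog '{"angular":[[0,0,0],[0,0,0],[0,0,0],[0,0,0]],"travel":[[0,0,0.5],[0,0,0.8],[0,0,1.0],[0,0,1.0]],"fingers":[1,1,1,1]}';python3 -c "
from h import *
go(548.7,-135,66,87.5)"
```

```text
clock: 11.4
eef_pos: [550.0, -139.8, 64.8]
tool_rot: [3.14, 0.004, 1.527]
force: [-4.6, -4.6, 24.9]
width: -0.0
angular [ 0.1  0.2 -0. ] travel cm [ 0.48 -0.15 -0.13] | at [ 550.  -139.8   64.8] [179.9    0.22  87.48] F [-4.6 -4.6 24.9] w -0.0 t 11.4
```

Force jumped to 25 N at z = 65, so the handle is on its stop. I'll check from the fixed cameras.

```bash
cat > look.py <<'E'
from h import *
import sys
a,b=[cv2.cvtColor(get_image(n),cv2.COLOR_RGB2BGR) for n in("scene","side")]
k=lambda i,x,y:cv2.convertScaleAbs(cv2.resize(i[y:y+150,x:x+130],None,fx=3,fy=3,interpolation=cv2.INTER_CUBIC),alpha=1.4)
cv2.imwrite(sys.argv[1],np.hstack([k(a,240,170),k(b,190,160)]))
np.savez(sys.argv[1][:-4],a=a,b=b)
E
python3 look.py pics/p1.png
```

```text
(no output)
```

View pics/p1.png

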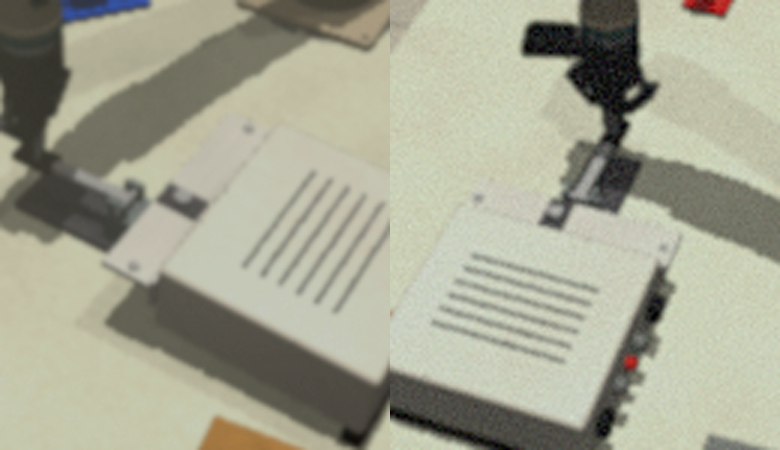

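The picture shows the handle level under the fingers and the case side raised, with the jack upright. Now I let it come fully back up, gently, and clear the pad.

```bash
python3 -m jog '{"angular":[[0,0,0],[0,0,0],[0,0,0],[0,0,0],[0,0,0]],"travel":[[0,0,-0.8],[0.1,0,-1.8],[0.3,0,-2.8],[0.5,0,-3.8],[0.6,0,-4.8]],"fingers":[1,1,1,1,1]}';python3 -m jog '{"angular":[[0,0,0],[0,0,0],[0,0,0],[0,0,0],[0,0,0]],"travel":[[0.1,0,-1],[0.3,0,-3],[2,0,-7],[5,0,-11],[5,0,-11]],"fingers":[1,1,1,1,1]}';python3 - <<'E'
from h import *
m=camera_model("wrist");i=get_image("wrist");np.save("w6.npy",m["T"])
cv2.imwrite("pics/w6.png",cv2.cvtColor(i,cv2.COLOR_RGB2BGR))
go(554.2,-75,225,87.5)
E
```

```text
clock: 12.12
eef_pos: [549.8, -130.1, 110.4]
tool_rot: [-3.141, -0.001, 1.529]
force: [1.0, 1.9, 0.9]
width: 0.1
clock: 12.75
eef_pos: [553.9, -77.9, 223.4]
tool_rot: [3.136, -0.001, 1.533]
force: [0.5, -0.9, -0.7]
width: 0.1
angular [0.1 0.  0.2] travel cm [ 0.5   0.16 -0.35] | at [552.4 -80.  221.5] [179.88   0.    87.72] F [ 0.3 -0.2  0.3] w -0.0 t 12.8
```

View pics/w6.png

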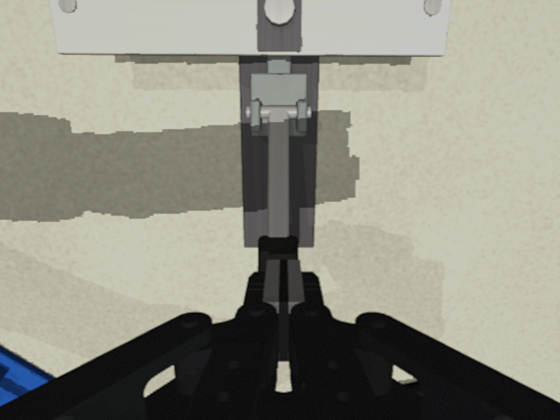

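```bash
python3 - <<'E'
from h import *
m=camera_model("wrist");m["T"]=np.load("w6.npy")
M=onz("wrist",(279.5,8.5),98,m);E=onz("wrist",(279.5,54.5),86,m);r=onz("wrist",(279.5,246.5),10,m);f=onz("wrist",(279.5,57),10,m)
u=np.array([np.cos(np.radians(87.5)),np.sin(np.radians(87.5))])
print(M,E[:2]+27*u,r[:2]+200*u,f)
go(549.5,-130,126,87.5)
E
```

```text
[556.9422915   51.68888839  98.        ] [557.00350534  52.67636609] [557.18660678  53.8819444 ] [555.86357031  32.7765097   10.        ]
angular [0.1 0.  0.2] travel cm [-5.01 -0.11  9.55] | at [552.4 -80.  221.5] [179.88   0.    87.72] F [ 0.3 -0.2  0.3] w -0.0 t 12.8
```

The handle is fully up again, its pad as far from the base rear edge as before. The jack has stayed within about 1 mm. Second press.

```bash
python3 -m jog '{"angular":[[0,0,0],[0,0,0],[0,0,0],[0,0,0],[0,0,0]],"travel":[[-4,-0.1,2],[-5,-0.1,6],[-5,-0.1,9],[-5.1,-0.1,10],[-5.2,-0.1,11]],"fingers":[1,1,1,1,1]}';python3 -m jog '{"angular":[[0,0,0],[0,0,0],[0,0,0],[0,0,0],[0,0,0]],"travel":[[-0.1,0,1],[-0.3,0,2],[-0.5,0,3],[-0.6,0,3.8],[-0.6,0,3.8]],"fingers":[1,1,1,1,1]}';python3 -c "
from h import *
go(549.5,-138,66,87.5)"
```

```text
clock: 13.42
eef_pos: [548.3, -133.5, 109.8]
tool_rot: [-3.141, 0.0, 1.528]
force: [-0.0, -0.5, 3.1]
width: -0.5
clock: 14.05
eef_pos: [549.2, -139.6, 72.7]
tool_rot: [3.14, 0.001, 1.529]
force: [-1.3, -0.8, 7.5]
width: -0.0
angular [0.1 0.  0.1] travel cm [0.16 0.02 0.67] | at [ 549.2 -139.6   72.7] [1.7991e+02 5.0000e-02 8.7580e+01] F [-1.3 -0.8  7.5] w -0.0 t 14.05
```

```bash
python3 -m jog '{"angular":[[0,0,0],[0,0,0],[0,0,0],[0,0,0],[0,0,0]],"travel":[[0,0,0.4],[0,0,0.7],[0,0,1.0],[0,0,1.0],[0,0,1.0]],"fingers":[1,1,1,1,1]}';python3 -m jog '{"angular":[[0,0,0],[0,0,0],[0,0,0],[0,0,0]],"travel":[[0,0,0],[0,0,0],[0,0,0],[0,0,0]],"fingers":[1,1,1,1]}';python3 look.py pics/p2.png; python3 - <<'E'
from h import *
go(549.5,-138,66,87.5)
p,q=np.load("pics/p1.npz"),np.load("pics/p2.npz")
for k in "ab":
    d=cv2.absdiff(p[k],q[k]).max(2)>40;print(k,d.sum(),d[175:,:].sum())
a,b=cv2.imread("pics/scene0.png"),cv2.imread("pics/side0.png")
for n,o,i,B in(("scene",a,q["a"],[(165,225,190,255),(380,210,440,250),(415,300,440,330)]),("side",b,q["b"],[(230,163,262,183),(280,300,325,362),(174,330,196,356)])):
    for x,y,X,Y in B: print(n,(x,y),(cv2.absdiff(o,i)[y:Y,x:X].max(2)>40).sum())
E
```

```text
clock: 14.68
eef_pos: [549.3, -140.1, 65.0]
tool_rot: [3.139, 0.002, 1.528]
force: [-5.0, -0.5, 21.6]
width: -0.4
clock: 15.18
eef_pos: [549.3, -140.1, 65.0]
tool_rot: [3.139, 0.002, 1.528]
force: [-4.9, -0.5, 21.9]
width: -0.2
angular [0.1 0.1 0.1] travel cm [ 0.21  0.01 -0.1 ] | at [ 549.3 -140.1   65. ] [1.7986e+02 1.2000e-01 8.7560e+01] F [-5.6 -1.2 21.8] w -0.2 t 15.275
a 0 0
b 0 0
scene (165, 225) 0
scene (380, 210) 0
scene (415, 300) 0
side (230, 163) 150
side (280, 300) 0
side (174, 330) 0
```

View pics/p2.png

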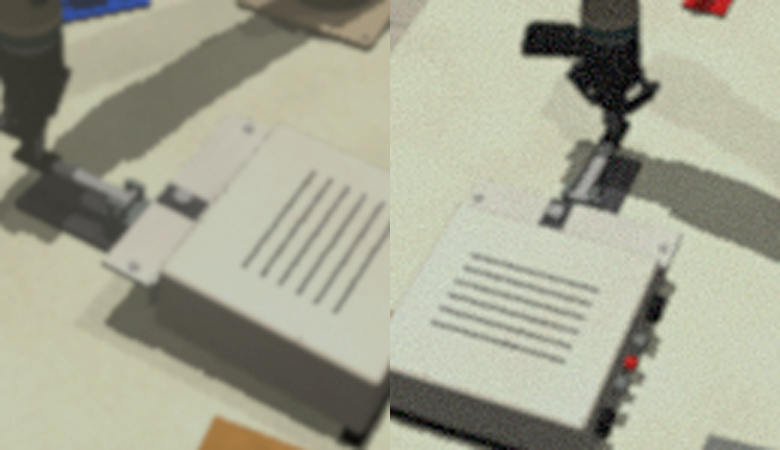

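The picture matches the first press: handle level, case side raised, jack upright. The mouse is unmoved in the scene view; the side-view difference there is the wrist in front of it. Handing in.

```bash
python3 -c "
from cell import *
print(finish_job(),read_state()['force'],read_state()['eef_pos'])"
```

```text
the job is handed in; nothing more can be done
the job is handed in; nothing more can be done
```

I stood the grey jack under the case's lift pad and pressed the handle fully down as a trial lift. After it came all the way back up, I pressed it down again and handed the job in still holding it. The clock read about 15 s of the 58 s allowed.

**Last checks:**
- **Handle:** on its stop, with the fingertips steady at z = 65 mm and about 22 N.
- **Case:** the camera pictures of the two presses match. Both show the jack upright and the case's side raised.
- **Centring:** after the trial lift, the saddle's worked-out position was within about 1–2 mm of the mark.
- **Bystanders:** the mouse, eyepiece and slide box show no change in the scene view. In the side view, 150 pixels differed around the mouse. I put that down to the wrist being in front of it and did not check further.

**What disagreed or went wrong:**
- The fixed cameras and the wrist camera differed by about 3 mm on where the mark is. I went by the wrist camera, which showed saddle and mark in the same picture.
- While carrying the jack, it touched the bench once, lightly, at about 17 N.
- I viewed 10 pictures.

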